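Mirror the soldering supplies into the blue rack

ROBOT

A 6-joint arm with a two-finger parallel gripper is mounted at the origin on a cart in front of the work surface, level with it; the furniture and walls round the work are solid. World frame = base frame: x ahead of the robot, y to its left, z up, the work surface at z = 0. Lengths are in m, angles in rad, forces in N, time in s.
With the tool pointing down it reaches from about 0.375 to 0.9 m from the base axis. Payload 3.1 kg.
Tool frame: the origin (TCP) lies midway between the tips of the shut fingers; the grasp point (between the pads) lies robot.grip_depth behind it (robot.grip_depth is the distance from the TCP to the grasp point, in m); z points along the fingers, y is the line along which they close (so a half turn about z gives the same grasp; the last joint's range is limited). The gripper opens to 87 mm and grips with 3 to 60 N. Pads are 19 mm wide; open, the fingers measure 117 mm over their backs; the gripper's body (75 mm by 190 mm) begins 51 mm behind the grasp point.
Start: joints at [-1.327, 0.527, 1.433, -0, 1.181, -0.178], TCP at [0.256, -0.57, 0.223] pointing down, gripper open.
Joint ranges: [-3.08, 3.08], [-0.75, 2.2], [0.22, 2.44], [-1.43, 4.57], [0, 2.65], [-2.85, 2.85]. Speed limits (rad/s): [2.79, 2.79, 3.14, 3.14, 3.14, 3.14].

INTERFACE

Orientations are given as a unit quaternion [x, y, z, w].
In Python, from rig import robot gives the robot as it stands.
- The arm moves only by the tool creep_tool, called after "Emit:" by a JSON object that holds its "op" and its "data". Schema: {"type":"object","properties":{"increments":{"type":"array","items":{"type":"number"},"minItems":4,"maxItems":80},"finger_gap":{"type":"number"},"clamp_n":{"type":"number"},"only":{"type":"string"},"quiet":{"type":"boolean"},"lines":{"type":"string"}},"required":["increments"],"additionalProperties":false}. increments is one flat list of numbers that holds 1 to 20 rows one after another, with no inner brackets; each row has 4 numbers: dx, dy, dz in m, then a turn about the tool's z in rad; each row shifts and turns the commanded pose from where the row before left it, along the tool's axes as they then stand; what a row does not reach is not made up. A row lasts 1/12 s, in which the tool goes at most 0.0417 m and 0.125 rad, less where a joint would pass 70% of its speed; a pose out of reach is approached as far as the arm can. finger_gap is the finger opening in m, set as the call begins (left out keeps the last). The fingers move at their own pace and stop on an object; clamp_n is the grip in N (left out, the last holds). Time passes only in rows, so rows that do not move let the fingers close. The tool returns the time, the measured TCP pose, the force, the opening and the grip force at its end. only (a regular expression) keeps the lines of the reply that match it, lines (a string "A,B") keeps lines A to B, and quiet returns only ok. Input that does not fit is refused with a message, and nothing moves.
- robot.get_obs(): the state, without advancing time (a new reading comes with each control period).
- robot.camera(name): name is "scene" or "top" or "wrist"; returns a dict with "img" (384x512x3 uint8, red, green, blue), "fx", "fy", "cx", "cy" (pixels), "xyz" and "attitude" of the camera in the world. Camera axes: x right, y down, z forward; pixel columns grow to the right and rows downward; lengths in m; the calibration is good to about 2 mm. A picture is of the moment at which its call begins. There is no depth.
- robot.hand_in(): hands the job in; it is judged then, once.
The state is a dict: "time": time; "q": joint angles; "joint_velocities": joint speeds; "joint_torque": joint torques, N m; "position": TCP position; "tool_rot": TCP orientation; "ft_force": force on the tool from outside, world axes, zero at the start; "moment": the same for the moment, N m; "grip_width": finger opening in m; "grip_force": force on a finger pad.
Only numpy, scipy, OpenCV 4.12 (cv2) and the standard library are available. Lean on these libraries where they do the work, as an engineer would, in place of code of your own. Each camera call takes 0.05 s, during which the arm holds its last target. There are 200 camera calls.

TASK

The bench is being set up for a left-handed colleague: move all four soldering supplies from the grey rack to the blue rack, in reverse order, so that what stood at the left end of the grey rack ends at the right end of the blue rack, and so on along the row. Stand each one upright in the middle of its own bay, flat on the floor of the bay, and do not tip any of them over on the way.

Things in the scene. Friction and masses are not known exactly. Their poses are not given: they have to be found in the camera images.
- grey_rack: Fixed light grey rack, 112 x 312 mm, four bays in a row. Origin: mid-row, underside, on the desk; y: along the row to the robot's left, x: away from it (turned at most 13 deg). Bay centres x 0, y +0.114, +0.038, -0.038, -0.114; bay floor 6 mm over the desk; dividers 4 mm thick, 14 mm above the floor (ends 20), 3 mm lips at x -0.042, +0.042. Full at start; tiles on its front ledge (to x -0.068).
- blue_rack: Fixed blue rack, 88 x 312 mm, four bays in a row. Origin: mid-row, underside, on the desk; y: along the row to the robot's left, x: away from it (turned at most 13 deg). Bay centres x 0, y +0.114, +0.038, -0.038, -0.114; bay floor 6 mm over the desk; dividers 4 mm thick, 14 mm above the floor (ends 20), 3 mm lips at x -0.042, +0.042. Empty at start; left or right of the grey rack.
- flux_bottle: Small amber-brown glass dropper bottle with a black rubber dropper on top, standing upright. 33 mm diameter body up to 62 mm high, then a narrower neck and dropper, 102 mm tall in all; grip the upper part of the body; 0.07 kg. Origin: centre of its underside, z up along its axis. At the start it stands in a bay of the grey rack.
- cleaner_bottle: White plastic bottle with a white screw cap, standing upright. 44 to 46 mm diameter over its height, 84 mm tall; 0.12 kg. Origin: centre of its underside, z up along its axis. At the start it stands in a bay of the grey rack.
- solder_spool: Spool of solder wire standing on its flange, blue flanges above and below, whitish middle. 56 mm diameter flanges, 42 mm tall; 0.25 kg; grip it across the diameter. Origin: centre of its underside, z up along its axis. At the start it stands in a bay of the grey rack.
- flux_tin: Flat round tin with an amber-yellow lid, lying flat. 45 mm diameter (lid 47 mm), 22 mm high; 0.06 kg; grip it across the diameter. Origin: centre of its underside, z up along its axis. At the start it stands in a bay of the grey rack.
- tile_flux_bottle: Dark brown tile, 14 x 30 x 2 mm, fixed on the front ledge of the grey rack, 57 mm in front of the bay centre in which the flux bottle stood at the start; it stays there and so keeps the old order. Origin: centre of its underside.
- tile_cleaner_bottle: White tile, 14 x 30 x 2 mm, fixed on the front ledge of the grey rack, 57 mm in front of the bay centre in which the cleaner bottle stood at the start; it stays there and so keeps the old order. Origin: centre of its underside.
- tile_solder_spool: Blue tile, 14 x 30 x 2 mm, fixed on the front ledge of the grey rack, 57 mm in front of the bay centre in which the solder spool stood at the start; it stays there and so keeps the old order. Origin: centre of its underside.
- tile_flux_tin: Amber-yellow tile, 14 x 30 x 2 mm, fixed on the front ledge of the grey rack, 57 mm in front of the bay centre in which the flux tin stood at the start; it stays there and so keeps the old order. Origin: centre of its underside.
Mind the look-alikes: they are no part of the job. What is shaped like the cleaner_bottle but purple is not meant.

How it is judged:
By the outcome, as a careful person would: the job done as asked, in the order asked, and still so for the second after the job is handed in, with the robot touching nothing.
It also fails if it takes over 90 s, if anything falls off the work surface, if the arm or the gripper's body presses on something with over 40 N, if the wrist force passes 120 N, or if a joint passes its speed limit or range.

## Working session

There is one attempt and no reset: what is moved stays moved. The work goes in short steps, Python scripts to look and compute and a tool call to move; the robot and the scene stay as the last step left them, time stands still between calls to the robot, and variables do not carry over. Pictures are saved under pics/ and viewed, at most 14 in all, crops included, and the job is handed in when it is done.

```bash
mkdir -p pics; ls
```

Run:
```python
from rig import robot
import cv2
o=robot.get_obs();print(o['time'],o['position'],o['tool_rot'],o['grip_width'],robot.grip_depth)
for n in("top","scene"):
    c=robot.camera(n);print(n,c['fx'],c['fy'],c['cx'],c['cy'],c['xyz'],c['attitude'])
    cv2.imwrite(f'pics/{n}0.png',c['img'][:,:,::-1])
```

```text
pics
0.0 [ 0.25628696 -0.5692401   0.22157643] [ 9.77733097e-01  2.09849590e-01 -5.36845047e-05 -1.06676825e-03] 0.08713197612147928 0.0187
top 392.53211175724283 392.53211175724283 257.2520208962922 190.12689572818695 [0.24280134 0.01990327 1.03605019] [-0.69602717  0.71158625 -0.05727576  0.07688093]
scene 496.08116462939734 496.08116462939734 248.21946025812488 190.25808916525494 [-0.27400448  0.40773271  0.80672378] [-0.47717511  0.78024572 -0.3456488   0.2098748 ]
```

View pics/top0.png

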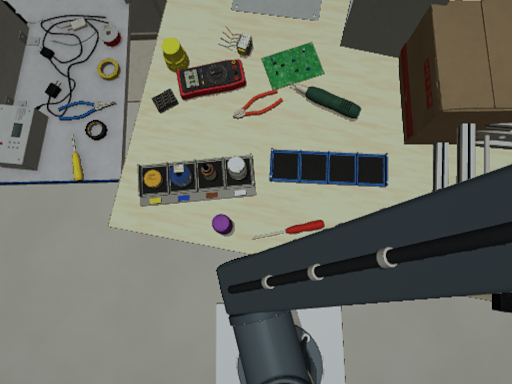

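View pics/scene0.png

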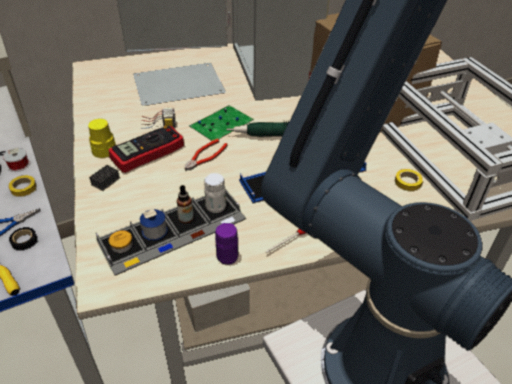

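Top view: the grey rack holds, from left to right, tin (152,177), spool (180,176), flux bottle (207,172) and white cleaner (237,167). Their tiles are at (155,200), (184,198), (211,196) and (239,193). The empty blue rack is at (328,168).

Cleaner candidates are the white bottle at (237,167), the purple one at (222,224) and the yellow bottle-like thing at (175,50). The white one, in the bay with the white tile, fits the description. I'll confirm it in an enlarged crop.

Create h.py:
```python
import numpy as np,cv2
from scipy.spatial.transform import Rotation as R
from rig import robot
def ray(c,u,v,z):
    d=R.from_quat(c['attitude']).apply([(u-c['cx'])/c['fx'],(v-c['cy'])/c['fy'],1.]);p=np.array(c['xyz'])
    return p+d*(z-p[2])/d[2]
def proj(c,P):
    q=R.from_quat(c['attitude']).inv().apply(np.array(P)-c['xyz']);return np.array([c['fx']*q[0]/q[2]+c['cx'],c['fy']*q[1]/q[2]+c['cy']])
def blobs(m,lo=15):
    n,_,s,ce=cv2.connectedComponentsWithStats(m.astype(np.uint8));return [(s[i,4],ce[i].round(1).tolist(),s[i,:4].tolist()) for i in range(1,n) if s[i,4]>=lo]
```

Run:
```python
from h import *
c=robot.camera('top');im=c['img'];hsv=cv2.cvtColor(im,cv2.COLOR_RGB2HSV)
cr=im[140:245,125:395];cv2.imwrite('pics/crop.png',cv2.resize(cr,(800,311),interpolation=cv2.INTER_CUBIC)[:,:,::-1])
H,S,V=[hsv[:,:,i].astype(int) for i in range(3)]
def reg(x0,x1,y0,y1):
    m=np.zeros(H.shape,bool);m[y0:y1,x0:x1]=1;return m
print('blue',end=' ')
m=(H>95)&(H<125)&(S>120)&(V>50)
for a,ce,b in blobs(m&reg(130,400,140,215)):
    print(a,ce,b)
mb=(m&reg(262,395,140,200)).astype(np.uint8)
cn=max(cv2.findContours(mb,0,2)[0],key=cv2.contourArea);r=cv2.minAreaRect(cn);print(r)
bx=cv2.boxPoints(r)
for z in(0.02,):
    print([ray(c,*p,z).round(4).tolist() for p in bx])
print('darkbays',blobs((V<60)&reg(270,388,148,188)))
for n,mm in dict(yel=(H>20)&(H<32)&(S>150),brown=(S>90)&((H<15))&(V<170),white=(S<30)&(V>190)).items():print(n,blobs(mm&reg(130,260,150,210)))
```

```text
blue 1176 [326.4, 167.8] [270, 150, 117, 37]
24 [386.0, 168.5] [386, 157, 1, 24]
231 [179.0, 175.6] [168, 165, 22, 20]
52 [183.0, 197.5] [178, 195, 11, 6]
((328.30377197265625, 167.3483428955078), (116.89459991455078, 31.862409591674805), 2.82712459564209)
[[0.4641, 0.0143, 0.02], [0.5515, 0.0079, 0.02], [0.5268, -0.3016, 0.02], [0.4408, -0.2905, 0.02]]
darkbays [(np.int32(601), [284.9, 165.4], [272, 153, 26, 26]), (np.int32(608), [313.4, 166.7], [301, 154, 25, 26]), (np.int32(609), [341.5, 168.1], [330, 155, 24, 27]), (np.int32(33), [385.1, 170.8], [385, 155, 2, 31]), (np.int32(620), [370.3, 169.5], [358, 157, 25, 26])]
yel [(np.int32(183), [151.7, 178.2], [143, 169, 17, 18]), (np.int32(51), [155.3, 200.2], [150, 198, 11, 5])]
brown [(np.int32(51), [210.0, 170.0], [206, 163, 8, 13]), (np.int32(20), [201.8, 171.4], [200, 168, 5, 7]), (np.int32(50), [211.0, 194.9], [206, 193, 11, 5])]
white []
```

View pics/crop.png

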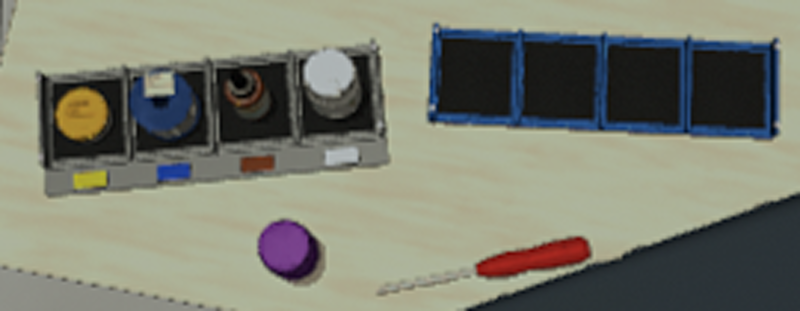

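The crop confirms it: the white-capped bottle at top-view (237,167) stands behind the white tile. The purple one at (222,224) stands loose on the desk and is the look-alike.

Run:
```python
from h import *
c=robot.camera('top')
# blue bays (floor seen between lips), grey tiles
B=np.array([ray(c,u,v,.009) for u,v in[(284.9,165.4),(313.4,166.7),(341.5,168.1),(370.3,169.5)]])[:,:2]
im=c['img'];hsv=cv2.cvtColor(im,cv2.COLOR_RGB2HSV).astype(int)
m=(hsv[...,1]<45)&(hsv[...,2]>165);w=[b for b in blobs(m) if 225<b[1][0]<255 and 150<b[1][1]<205];print(w)
T=np.array([ray(c,u,v,.008) for u,v in[(155.3,200.2),(183,197.5),(211,194.9),w[-1][1]]])[:,:2]
yy=np.array([.114,.038,-.038,-.114])
for n,P,ox in(('blue',B,0),('grey',T,.057)):
    s=(yy@(P-P.mean(0)))/(yy@yy);L=np.linalg.norm(s);ey=s/L;ex=np.array([ey[1],-ey[0]])
    C=P.mean(0)+ox*ex;print(n,'centre',C.round(4),'scale',L,'yaw',np.degrees(np.arctan2(ex[1],ex[0])));print((C+yy[:,None]*ey).round(4).tolist())
print('tin',ray(c,151.7,178.2,.028),'purple',ray(c,222,223.5,.084),'cleanercap',ray(c,*w[0][1],.09))
```

```text
[(np.int32(45), [239.7, 192.1], [235, 190, 11, 6])]
blue centre [ 0.498  -0.1427] scale 0.9977543855196104 yaw -4.392925578833428
[[0.5067, -0.0291], [0.5009, -0.1049], [0.4951, -0.1806], [0.4892, -0.2564]]
grey centre [0.4853 0.2115] scale 0.9952085185323778 yaw 4.133257097971241
[[0.4771, 0.3252], [0.4826, 0.2494], [0.488, 0.1736], [0.4935, 0.0978]]
tin [0.47625618 0.32557141 0.028     ] purple [0.34557416 0.13218536 0.084     ] cleanercap [0.4212371  0.08770087 0.09      ]
```

Emit:
{"op": "creep_tool", "data": {"increments": [0, 0, -0.004, -0.122, 0, 0, -0.004, -0.122, 0, 0, -0.004, -0.122, 0, 0, -0.004, -0.122, 0, 0, -0.004, -0.122, 0, 0, -0.004, -0.122, 0, 0, -0.004, -0.122, 0, 0, -0.004, -0.122, 0, 0, -0.004, -0.122, 0, 0, -0.004, -0.122], "finger_gap": 0.08, "clamp_n": 20}}

```text
time: 1.03
position: [0.2564, -0.5697, 0.2624]
tool_rot: [0.679, 0.734, 0.0, -0.0]
ft_force: [-0.1, 0.5, -0.4]
grip_width: 0.0799
grip_force: 0.0
```

Emit:
{"op": "creep_tool", "data": {"increments": [0.036, 0.0158, 0, 0, 0.036, 0.0158, 0, 0, 0.036, 0.0158, 0, 0, 0.036, 0.0158, 0, 0, 0.036, 0.0158, 0, 0, 0.036, 0.0158, 0, 0, 0.036, 0.0158, 0, 0, 0.036, 0.0158, 0, 0, 0.036, 0.0158, 0, 0, 0.036, 0.0158, 0, 0, 0.036, 0.0158, 0, 0, 0.036, 0.0158, 0, 0, 0.036, 0.0158, 0, 0, 0.036, 0.0158, 0, 0, 0.036, 0.0158, 0, 0, 0.036, 0.0158, 0, 0, 0.036, 0.0158, 0, 0, 0.036, 0.0158, 0, 0, 0, 0, 0, 0, 0, 0, 0, 0]}}

```text
time: 2.7
position: [0.4935, 0.0987, 0.2623]
tool_rot: [0.679, 0.734, -0.0, -0.0]
ft_force: [0.1, -1.0, -0.4]
grip_width: 0.0801
grip_force: 0.0
```

Add to h.py:
```python
def to(x,y,z):
    o=robot.get_obs();r=R.from_quat(o['tool_rot']);d=r.inv().apply(np.array([x,y,z])-o['position']);Y=r.as_matrix()[:,1]
    print('t%.1f'%o['time'],'pos',np.round(o['position'],4),'tool d',d.round(4),'yaw y',np.degrees(np.arctan2(Y[1],Y[0])).round(2),'w',round(o['grip_width'],4),'F',np.round(o['ft_force'],1))
```

Run:
```python
from h import *
to(.4935,.0978,.262)
c=robot.camera('wrist');print(c['xyz'],R.from_quat(c['attitude']).as_matrix()[:,2])
cv2.imwrite('pics/w1.png',c['img'][:,:,::-1])
```

```text
t2.7 pos [0.4935 0.0987 0.2623] tool d [-0.0009 -0.0001  0.0003] yaw y 4.39 w 0.0801 F [ 0.1 -1.  -0.4]
[0.48882184 0.16461887 0.4245506 ] [ 0.01845527 -0.24463985 -0.96943837]
```

View pics/w1.png

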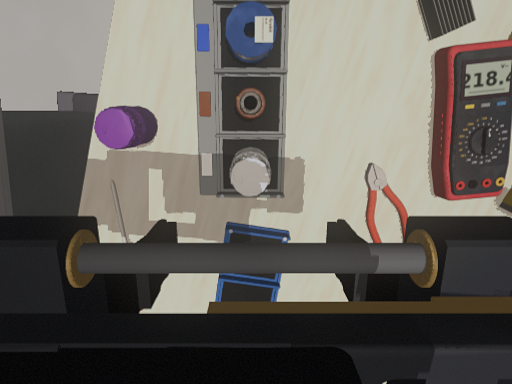

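Wrist view: spool at (250,30), flux dropper at (250,103), white bottle at (250,173). Their tiles are at (203,38), (205,104) and (207,164). The purple look-alike is off to the left at (125,128).

Run:
```python
from h import *
c=robot.camera('wrist');im=c['img'];hsv=cv2.cvtColor(im,cv2.COLOR_RGB2HSV).astype(int);H,S,V=[hsv[...,i] for i in range(3)]
g=np.zeros(H.shape,bool);g[:,190:216]=1
k=np.zeros(H.shape,bool);k[140:200,222:282]=1
P=[]
for n,m in dict(blue=(H>105)&(H<125)&(S>120),brown=(H<15)&(S>90),white=(S<30)&(V>185)).items():
    b=max(blobs(m&g));p=ray(c,*b[1],.008);P.append(p[:2]);print(n,b,p.round(4))
P=np.array(P);d=(P[0]-P[2])/np.linalg.norm(P[0]-P[2]);print('len',np.linalg.norm(P[0]-P[2]),'yaw',np.degrees(np.arctan2(-d[0],d[1])))
for p in P: print('bay',(p+.057*np.array([d[1],-d[0]])).round(4))
for t in(110,140,170):
    b=max(blobs((S<40)&(V>t)&k));x,y,w,h=b[2];print('cleaner',b,ray(c,x+w/2-.5,y+h-w/2-.5,.09).round(4))
k2=np.zeros(H.shape,bool);k2[82:125,228:275]=1
b=max(blobs((S>70)&((H<15))&(V>60)&k2));print('flux body',b)
```

```text
blue (np.int32(300), [203.0, 35.9], [197, 23, 13, 27]) [0.4248 0.2444 0.008 ]
brown (np.int32(262), [205.0, 102.4], [200, 91, 11, 24]) [0.4301 0.1686 0.008 ]
white (np.int32(904), [192.7, 88.5], [190, 0, 9, 153]) [0.4144 0.1839 0.008 ]
len 0.061342393632813776 yaw -9.831826324155033
bay [0.481  0.2346]
bay [0.4863 0.1588]
bay [0.4705 0.1742]
cleaner (np.int32(1420), [250.8, 172.7], [231, 150, 40, 48]) [0.4925 0.0946 0.09  ]
cleaner (np.int32(1167), [250.5, 174.9], [231, 155, 40, 40]) [0.4923 0.0978 0.09  ]
cleaner (np.int32(106), [255.5, 160.4], [244, 156, 22, 11]) [0.495  0.1181 0.09  ]
flux body (np.int32(360), [251.5, 101.6], [236, 86, 31, 32])
```

Emit:
{"op": "creep_tool", "data": {"increments": [-0.001, 0, 0.037, 0, 0, 0, 0.037, 0, 0, 0, 0.037, 0, 0, 0, 0.037, 0, 0, 0, 0.037, 0, 0, 0, 0.03, 0, 0, 0, 0.007, 0, 0, 0, 0, 0], "finger_gap": 0.072, "clamp_n": 20}}

```text
time: 3.47
position: [0.4919, 0.0944, 0.0389]
tool_rot: [0.682, 0.731, -0.002, -0.002]
ft_force: [0.8, 0.4, 0.1]
grip_width: 0.072
grip_force: 0.0
```

Emit:
{"op": "creep_tool", "data": {"increments": [0, 0, 0, 0, 0, 0, 0, 0, 0, 0, 0, 0, 0, 0, 0, 0, 0, 0, 0, 0, 0, 0, 0, 0, 0, 0, 0, 0, 0, 0, 0, 0], "finger_gap": 0.03, "clamp_n": 15}}

```text
time: 4.13
position: [0.4935, 0.0959, 0.0413]
tool_rot: [0.681, 0.732, 0.0, 0.0]
ft_force: [-2.1, -0.7, 6.8]
grip_width: 0.0446
grip_force: 15.0
```

Emit:
{"op": "creep_tool", "data": {"increments": [0, 0, -0.01, 0, 0, 0, -0.03, 0, 0, 0, -0.03, 0, 0, 0, -0.03, 0, 0, 0, -0.03, 0, 0, 0, -0.03, 0, 0, 0, 0, 0.05, 0, 0, 0, 0.05, 0, 0, 0, 0.048, 0, 0, 0, 0, 0, 0, 0, 0, 0, 0, 0, 0]}}

```text
time: 5.13
position: [0.4933, 0.0959, 0.2005]
tool_rot: [0.733, 0.68, -0.0, -0.0]
ft_force: [-0.2, 0.2, -1.4]
grip_width: 0.0441
grip_force: 15.0
```

Run:
```python
from h import *
to(.5067,-.0291,.2)
```

```text
t5.1 pos [0.4933 0.0959 0.2005] tool d [-0.1237  0.0227  0.0005] yaw y -4.29 w 0.0441 F [-0.2  0.2 -1.4]
```

Emit:
{"op": "creep_tool", "data": {"increments": [-0.031, 0.0057, 0, 0, -0.031, 0.0057, 0, 0, -0.031, 0.0057, 0, 0, -0.031, 0.0057, 0, 0, 0, 0, 0, 0, 0, 0, 0, 0, 0, 0, 0, 0]}}

```text
time: 5.72
position: [0.5064, -0.0293, 0.2002]
tool_rot: [0.734, 0.68, -0.0, -0.001]
ft_force: [-0.3, -0.3, -0.9]
grip_width: 0.044
grip_force: 15.0
```

Run:
```python
from h import *
to(.5067,-.0291,.0415)
c=robot.camera('wrist');im=c['img'];cv2.imwrite('pics/w2.png',im[:,:,::-1])
t=robot.camera('top');print([proj(t,[x,y,.026]).round(0).tolist() for x,y in[(.5,-.14)]])
cv2.imwrite('pics/t2.png',cv2.resize(t['img'][120:230,200:400],(800,440),interpolation=cv2.INTER_CUBIC)[:,:,::-1])
```

```text
t5.7 pos [ 0.5064 -0.0293  0.2002] tool d [1.000e-04 5.000e-04 1.587e-01] yaw y -4.38 w 0.044 F [-0.3 -0.3 -0.9]
[[327.0, 165.0]]
```

View pics/w2.png

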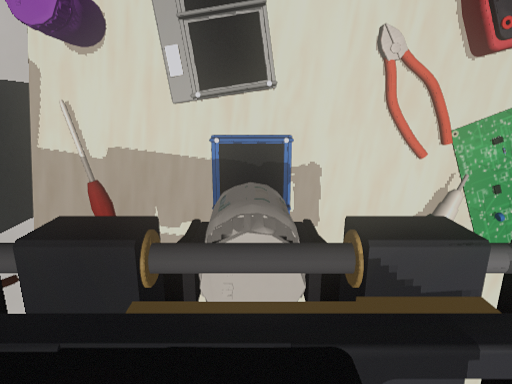

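Wrist view: the bottle is held upright, and the blue rack's left end wall runs from (212,138) to (292,138), centred with the bottle at u≈252.

Run:
```python
from h import *
c=robot.camera('wrist');print(ray(c,216,138,.026).round(4),ray(c,289,138,.026).round(4),ray(c,252,138,.026).round(4),'expect',.5099,.0128, 'bottle top', proj(c,[.5064,-.0293,.2002]))
```

```text
[0.4731 0.0127 0.026 ] [0.5482 0.007  0.026 ] [0.5101 0.0099 0.026 ] expect 0.5099 0.0128 bottle top [250.8932018  238.53144693]
```

Emit:
{"op": "creep_tool", "data": {"increments": [0, 0, 0.03, 0, 0, 0, 0.03, 0, 0, 0, 0.03, 0, 0, 0, 0.03, 0, 0, 0, 0.02, 0, 0, 0, 0.008, 0, 0, 0, 0.005, 0, 0, 0, 0.004, 0, 0, 0, 0, 0, 0, 0, 0, 0]}}

```text
time: 6.7
position: [0.5078, -0.0295, 0.0445]
tool_rot: [0.733, 0.68, 0.001, 0.001]
ft_force: [-0.4, 0.8, -1.4]
grip_width: 0.0442
grip_force: 15.0
```

Emit:
{"op": "creep_tool", "data": {"increments": [0, 0, 0.0015, 0, 0, 0, 0.001, 0, 0, 0, 0, 0, 0, 0, 0, 0, 0, 0, 0, 0]}}

```text
time: 7.12
position: [0.5071, -0.0296, 0.0414]
tool_rot: [0.733, 0.68, 0.0, 0.0]
ft_force: [0.3, 0.1, 1.5]
grip_width: 0.0435
grip_force: 15.0
```

Emit:
{"op": "creep_tool", "data": {"increments": [0, 0, 0.001, 0, 0, 0, 0, 0, 0, 0, 0, 0, 0, 0, 0, 0]}}

```text
time: 7.45
position: [0.5065, -0.0297, 0.0409]
tool_rot: [0.733, 0.68, -0.0, -0.0]
ft_force: [-2.6, -0.8, 6.3]
grip_width: 0.0439
grip_force: 15.0
```

Emit:
{"op": "creep_tool", "data": {"increments": [0, 0, 0, 0, 0, 0, 0, 0, 0, 0, 0, 0, 0, 0, 0, 0, 0, 0, -0.015, 0, 0, 0, -0.035, 0, 0, 0, -0.04, 0, 0, 0, -0.04, 0, 0, 0, -0.04, 0, 0, 0, -0.03, -0.05, 0, 0, 0, -0.05, 0, 0, 0, -0.048, 0, 0, 0, 0, 0, 0, 0, 0, 0, 0, 0, 0], "finger_gap": 0.072}}

```text
time: 8.7
position: [0.5065, -0.0294, 0.2395]
tool_rot: [0.682, 0.732, -0.0, -0.001]
ft_force: [0.9, 0.6, -0.8]
grip_width: 0.0718
grip_force: 0.0
```

Run:
```python
from h import *
to(.4875,.1731,.245)
c=robot.camera('top');cv2.imwrite('pics/t3.png',cv2.resize(c['img'][120:220,220:400],(800,444),interpolation=cv2.INTER_CUBIC)[:,:,::-1])
```

```text
t8.7 pos [ 0.5065 -0.0294  0.2395] tool d [ 0.2034 -0.0046 -0.0054] yaw y 4.06 w 0.0718 F [ 0.9  0.6 -0.8]
```

Emit:
{"op": "creep_tool", "data": {"increments": [0.034, -0.0008, -0.002, 0, 0.034, -0.0008, -0.002, 0, 0.034, -0.0008, -0.002, 0, 0.034, -0.0008, 0, 0, 0.034, -0.0008, 0, 0, 0.0334, -0.0006, 0, 0, 0, 0, 0, 0, 0, 0, 0, 0, 0, 0, 0, 0]}}

```text
time: 9.5
position: [0.4875, 0.1727, 0.2456]
tool_rot: [0.681, 0.732, -0.001, -0.0]
ft_force: [0.2, 0.4, 0.0]
grip_width: 0.0722
grip_force: 0.0
```

Run:
```python
from h import *
to(.4875,.1731,.037)
c=robot.camera('wrist');im=c['img'];cv2.imwrite('pics/w4.png',im[:,:,::-1])
t=robot.camera('top');cv2.imwrite('pics/t4.png',cv2.resize(t['img'][120:220,220:400],(800,444),interpolation=cv2.INTER_CUBIC)[:,:,::-1])
```

```text
t9.5 pos [0.4875 0.1727 0.2456] tool d [5.000e-04 2.000e-04 2.086e-01] yaw y 4.15 w 0.0722 F [0.2 0.4 0. ]
```

View pics/w4.png

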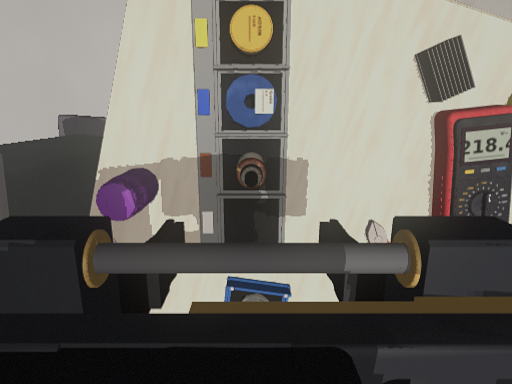

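View pics/t4.png

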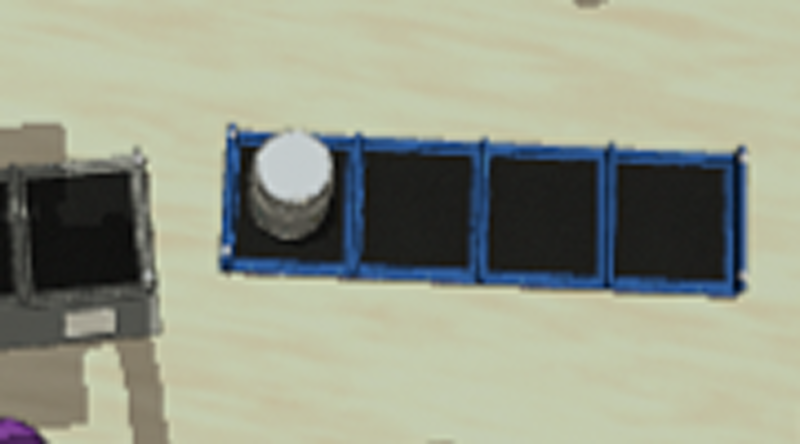

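Wrist view: flux bottle with its dropper top at about (251,179) and its brown tile at (206,164), spool at (250,101), tin at (251,29). The top crop shows the cleaner upright in the left bay of the blue rack, cap at (292,165).

Run:
```python
from h import *
t=robot.camera('top');print('cleaner cap',ray(t,292/4.444+220-.4,165/4.44+120-.4,.09))
c=robot.camera('wrist');print('flux tip',ray(c,251,180,.108))
im=c['img'];hsv=cv2.cvtColor(im,cv2.COLOR_RGB2HSV).astype(int);H,S,V=[hsv[...,i] for i in range(3)]
k=np.zeros(H.shape,bool);k[0:140,217:286]=1
for n,m,z in(('tin',(H>15)&(H<32)&(S>130),.028),('spool',(H>100)&(H<125)&(S>80),.048)):
    mk=(m&k).astype(np.uint8);cn=max(cv2.findContours(mk,0,2)[0],key=cv2.contourArea);(x,y),r=cv2.minEnclosingCircle(cn);print(n,x,y,r,ray(c,x,y,z))
```

```text
cleaner cap [ 0.5079466  -0.02702408  0.09      ]
flux tip [0.48766915 0.17366434 0.108     ]
tin 250.0 27.03125 24.052146911621094 [0.47613706 0.32424873 0.028     ]
spool 250.0 99.47058868408203 26.829368591308594 [0.48134575 0.24887157 0.048     ]
```

Emit:
{"op": "creep_tool", "data": {"increments": [0, 0, 0.037, 0, 0, 0, 0.037, 0, 0, 0, 0.037, 0, 0, 0, 0.037, 0, 0, 0, 0.03, 0, 0, 0, 0.02, 0, 0, 0, 0.01, 0, 0, 0, 0, 0, 0, 0, 0, 0], "finger_gap": 0.06}}

```text
time: 10.45
position: [0.4882, 0.1725, 0.0382]
tool_rot: [0.682, 0.732, 0.0, 0.0]
ft_force: [0.1, -0.5, 0.5]
grip_width: 0.0602
grip_force: 0.0
```

Run:
```python
from h import *
to(.4875,.1731,.037)
```

```text
t10.4 pos [0.4882 0.1725 0.0382] tool d [ 0.0006 -0.0007  0.0012] yaw y 4.06 w 0.0602 F [ 0.1 -0.5  0.5]
```

Emit:
{"op": "creep_tool", "data": {"increments": [0.001, 0, 0.001, 0, 0, 0, 0, 0, 0, 0, 0, 0, 0, 0, 0, 0, 0, 0, 0, 0, 0, 0, 0, 0, 0, 0, 0, 0, 0, 0, 0, 0, 0, 0, 0, 0], "finger_gap": 0.02, "clamp_n": 12}}

```text
time: 11.2
position: [0.4877, 0.1741, 0.0376]
tool_rot: [0.681, 0.732, 0.0, 0.0]
ft_force: [-1.0, -0.4, 5.7]
grip_width: 0.0319
grip_force: 12.0
```

Emit:
{"op": "creep_tool", "data": {"increments": [0, 0, -0.01, 0, 0, 0, -0.03, 0, 0, 0, -0.03, 0, 0, 0, -0.03, 0, 0, 0, -0.03, 0, 0, 0, -0.03, 0, 0, 0, 0, 0.05, 0, 0, 0, 0.05, 0, 0, 0, 0.048, 0, 0, 0, 0, 0, 0, 0, 0, 0, 0, 0, 0]}}

```text
time: 12.2
position: [0.4873, 0.174, 0.197]
tool_rot: [0.733, 0.68, -0.0, -0.0]
ft_force: [0.3, -0.4, -1.2]
grip_width: 0.0319
grip_force: 12.0
```

Run:
```python
from h import *
to(.5009,-.1049,.037)
```

```text
t12.2 pos [0.4873 0.174  0.197 ] tool d [-0.2771  0.0345  0.16  ] yaw y -4.29 w 0.0319 F [ 0.3 -0.4 -1.2]
```

Emit:
{"op": "creep_tool", "data": {"increments": [-0.0346, 0.0043, 0, 0, -0.0346, 0.0043, 0, 0, -0.0346, 0.0043, 0, 0, -0.0346, 0.0043, 0, 0, -0.0346, 0.0043, 0, 0, -0.0346, 0.0043, 0, 0, -0.0346, 0.0043, 0, 0, -0.0346, 0.0043, 0, 0, 0, 0, 0, 0, 0, 0, 0, 0, 0, 0, 0, 0]}}

```text
time: 13.12
position: [0.5003, -0.1042, 0.1967]
tool_rot: [0.734, 0.68, -0.0, -0.001]
ft_force: [0.7, 1.1, -0.4]
grip_width: 0.0318
grip_force: 12.0
```

Run:
```python
from h import *
to(.5009,-.1049,.0376)
```

```text
t13.1 pos [ 0.5003 -0.1042  0.1967] tool d [-0.0008  0.0009  0.1591] yaw y -4.38 w 0.0318 F [ 0.7  1.1 -0.4]
```

Emit:
{"op": "creep_tool", "data": {"increments": [-0.001, 0, 0.03, 0, 0, 0, 0.03, 0, 0, 0, 0.03, 0, 0, 0, 0.03, 0, 0, 0, 0.02, 0, 0, 0, 0.01, 0, 0, 0, 0.004, 0, 0, 0, 0.002, 0, 0, 0, 0.001, 0, 0, 0, 0, 0, 0, 0, 0, 0, 0, 0, 0, 0]}}

```text
time: 14.12
position: [0.5015, -0.1059, 0.041]
tool_rot: [0.733, 0.68, 0.0, 0.001]
ft_force: [-0.3, 0.4, -0.5]
grip_width: 0.0317
grip_force: 12.0
```

Emit:
{"op": "creep_tool", "data": {"increments": [0, 0, 0.001, 0, 0, 0, 0.001, 0, 0, 0, 0, 0, 0, 0, 0, 0, 0, 0, 0, 0]}}

```text
time: 14.53
position: [0.5008, -0.1056, 0.038]
tool_rot: [0.734, 0.68, -0.0, -0.0]
ft_force: [-0.1, -0.5, -0.6]
grip_width: 0.0313
grip_force: 12.0
```

Emit:
{"op": "creep_tool", "data": {"increments": [0, 0, 0.001, 0, 0, 0, 0, 0, 0, 0, 0, 0, 0, 0, 0, 0]}}

```text
time: 14.87
position: [0.5004, -0.1055, 0.0373]
tool_rot: [0.733, 0.68, -0.0, -0.0]
ft_force: [-2.5, 0.0, 5.0]
grip_width: 0.0317
grip_force: 12.0
```

Emit:
{"op": "creep_tool", "data": {"increments": [0, 0, 0, 0, 0, 0, 0, 0, 0, 0, 0, 0, 0, 0, 0, 0, 0, 0, -0.015, 0, 0, 0, -0.035, 0, 0, 0, -0.04, 0, 0, 0, -0.04, 0, 0, 0, -0.04, 0, 0, 0, -0.03, -0.05, 0, 0, 0, -0.05, 0, 0, 0, -0.048, 0, 0, 0, 0, 0, 0, 0, 0, 0, 0, 0, 0], "finger_gap": 0.06}}

```text
time: 16.12
position: [0.5005, -0.1054, 0.2365]
tool_rot: [0.682, 0.732, -0.0, -0.001]
ft_force: [-0.4, -0.9, -0.2]
grip_width: 0.0601
grip_force: 0.0
```

Run:
```python
from h import *
to(.482,.249,.245)
```

```text
t16.1 pos [ 0.5005 -0.1054  0.2365] tool d [ 0.3549  0.0067 -0.0083] yaw y 4.06 w 0.0601 F [-0.4 -0.9 -0.2]
```

Emit:
{"op": "creep_tool", "data": {"increments": [0.0355, 0.0007, 0, 0, 0.0355, 0.0007, 0, 0, 0.0355, 0.0007, 0, 0, 0.0355, 0.0007, 0, 0, 0.0355, 0.0007, 0, 0, 0.0355, 0.0007, 0, 0, 0.0355, 0.0007, 0, 0, 0.0355, 0.0007, 0, 0, 0.0355, 0.0007, 0, 0, 0.0355, 0.0007, 0, 0, 0, 0, 0, 0, 0, 0, 0, 0, 0, 0, 0, 0], "finger_gap": 0.068}}

```text
time: 17.2
position: [0.4818, 0.2486, 0.2363]
tool_rot: [0.681, 0.732, -0.001, -0.0]
ft_force: [0.7, -0.1, -0.9]
grip_width: 0.068
grip_force: 0.0
```

Run:
```python
from h import *
to(.482,.249,.0135)
c=robot.camera('wrist');im=c['img'];hsv=cv2.cvtColor(im,cv2.COLOR_RGB2HSV).astype(int);H,S,V=[hsv[...,i] for i in range(3)]
k=np.zeros(H.shape,bool);k[0:240,217:286]=1
for n,m,z in(('tin',(H>15)&(H<32)&(S>130),.028),('spool',(H>100)&(H<125)&(S>80),.048)):
    mk=(m&k).astype(np.uint8);cn=max(cv2.findContours(mk,0,2)[0],key=cv2.contourArea);(x,y),r=cv2.minEnclosingCircle(cn);print(n,x,y,r,ray(c,x,y,z),cv2.boundingRect(cn))
t=robot.camera('top');cv2.imwrite('pics/t5.png',cv2.resize(t['img'][120:220,220:400],(800,444),interpolation=cv2.INTER_CUBIC)[:,:,::-1])
```

```text
t17.2 pos [0.4818 0.2486 0.2363] tool d [0.0006 0.0006 0.2228] yaw y 4.15 w 0.068 F [ 0.7 -0.1 -0.9]
tin 251.0 100.94318389892578 22.147409439086914 [0.47599293 0.32436027 0.028     ] (231, 79, 42, 45)
spool 251.05323791503906 169.84410095214844 26.333595275878906 [0.48132125 0.25097499 0.048     ] (227, 144, 47, 53)
```

View pics/t5.png

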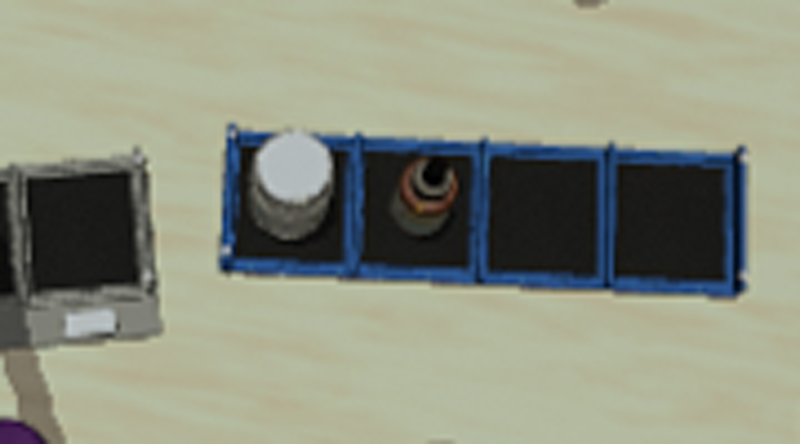

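The top crop shows the cleaner and the flux bottle (430,190) upright in the first two blue bays. The spool is next.

Emit:
{"op": "creep_tool", "data": {"increments": [0.0005, 0, 0.037, 0, 0, 0, 0.037, 0, 0, 0, 0.037, 0, 0, 0, 0.037, 0, 0, 0, 0.03, 0, 0, 0, 0.02, 0, 0, 0, 0.012, 0, 0, 0, 0.008, 0, 0, 0, 0.004, 0, 0, 0, 0, 0, 0, 0, 0, 0], "finger_gap": 0.066}}

```text
time: 18.22
position: [0.483, 0.2492, 0.0157]
tool_rot: [0.682, 0.732, 0.001, 0.0]
ft_force: [-0.2, 0.9, 1.5]
grip_width: 0.0664
grip_force: 0.0
```

Emit:
{"op": "creep_tool", "data": {"increments": [0, 0, 0, 0, 0, 0, 0, 0, 0, 0, 0, 0, 0, 0, 0, 0, 0, 0, 0, 0, 0, 0, 0, 0, 0, 0, 0, 0, 0, 0, 0, 0], "finger_gap": 0.04, "clamp_n": 25}}

```text
time: 18.88
position: [0.4817, 0.2495, 0.0159]
tool_rot: [0.681, 0.732, -0.0, -0.0]
ft_force: [-2.9, -0.6, 6.7]
grip_width: 0.0551
grip_force: 25.0
```

Emit:
{"op": "creep_tool", "data": {"increments": [0, 0, -0.01, 0, 0, 0, -0.03, 0, 0, 0, -0.03, 0, 0, 0, -0.03, 0, 0, 0, -0.03, 0, 0, 0, -0.03, 0, 0, 0, 0, 0.05, 0, 0, 0, 0.05, 0, 0, 0, 0.048, 0, 0, 0, 0, 0, 0, 0, 0, 0, 0, 0, 0]}}

```text
time: 19.88
position: [0.482, 0.2495, 0.175]
tool_rot: [0.733, 0.68, -0.0, -0.0]
ft_force: [-0.7, -0.1, -3.3]
grip_width: 0.0552
grip_force: 25.0
```

Run:
```python
from h import *
to(.4951,-.1806,.0145)
```

```text
t19.9 pos [0.482  0.2495 0.175 ] tool d [-0.4279  0.0452  0.1605] yaw y -4.29 w 0.0552 F [-0.7 -0.1 -3.3]
```

Emit:
{"op": "creep_tool", "data": {"increments": [-0.0357, 0.0038, 0, 0, -0.0357, 0.0038, 0, 0, -0.0357, 0.0038, 0, 0, -0.0357, 0.0038, 0, 0, -0.0357, 0.0038, 0, 0, -0.0357, 0.0038, 0, 0, -0.0357, 0.0038, 0, 0, -0.0357, 0.0038, 0, 0, -0.0357, 0.0038, 0, 0, -0.0357, 0.0038, 0, 0, -0.0357, 0.0038, 0, 0, -0.0357, 0.0038, 0, 0, 0, 0, 0, 0, 0, 0, 0, 0, 0, 0, 0, 0]}}

```text
time: 21.13
position: [0.4945, -0.1807, 0.1746]
tool_rot: [0.734, 0.68, -0.0, -0.001]
ft_force: [-0.3, 0.9, -3.2]
grip_width: 0.055
grip_force: 25.0
```

Run:
```python
from h import *
to(.4951,-.1806,.0159)
```

```text
t21.1 pos [ 0.4945 -0.1807  0.1746] tool d [-0.      0.0009  0.1587] yaw y -4.39 w 0.055 F [-0.3  0.9 -3.2]
```

Emit:
{"op": "creep_tool", "data": {"increments": [0, 0.0005, 0.03, 0, 0, 0, 0.03, 0, 0, 0, 0.03, 0, 0, 0, 0.03, 0, 0, 0, 0.02, 0, 0, 0, 0.01, 0, 0, 0, 0.005, 0, 0, 0, 0.001, 0, 0, 0, 0.001, 0, 0, 0, 0, 0, 0, 0, 0, 0, 0, 0, 0, 0]}}

```text
time: 22.13
position: [0.4963, -0.1815, 0.0191]
tool_rot: [0.733, 0.68, 0.0, 0.001]
ft_force: [0.1, 0.1, -2.0]
grip_width: 0.0547
grip_force: 25.0
```

Emit:
{"op": "creep_tool", "data": {"increments": [0, 0, 0.001, 0, 0, 0, 0.0005, 0, 0, 0, 0, 0, 0, 0, 0, 0, 0, 0, 0, 0]}}

```text
time: 22.55
position: [0.4956, -0.1812, 0.0166]
tool_rot: [0.733, 0.68, -0.0, -0.0]
ft_force: [0.0, -0.0, -3.0]
grip_width: 0.0552
grip_force: 25.0
```

Emit:
{"op": "creep_tool", "data": {"increments": [0, 0, 0.001, 0, 0, 0, 0, 0, 0, 0, 0, 0, 0, 0, 0, 0]}}

```text
time: 22.88
position: [0.4957, -0.1812, 0.0159]
tool_rot: [0.733, 0.68, 0.0, 0.0]
ft_force: [-0.9, 0.6, 3.9]
grip_width: 0.0551
grip_force: 25.0
```

Contact. Release, lift, and go to the tin at about (0.4762, 0.325).

Emit:
{"op": "creep_tool", "data": {"increments": [0, 0, 0, 0, 0, 0, 0, 0, 0, 0, 0, 0, 0, 0, 0, 0, 0, 0, -0.01, 0, 0, 0, -0.03, 0, 0, 0, -0.04, 0, 0, 0, -0.04, 0, 0, 0, -0.04, 0, 0, 0, -0.04, -0.05, 0, 0, 0, -0.05, 0, 0, 0, -0.048, 0, 0, 0, 0, 0, 0, 0, 0, 0, 0, 0, 0], "finger_gap": 0.066}}

```text
time: 24.13
position: [0.4953, -0.1809, 0.2153]
tool_rot: [0.682, 0.732, -0.0, -0.0]
ft_force: [-0.2, -0.6, -0.1]
grip_width: 0.066
grip_force: 0.0
```

Run:
```python
from h import *
to(.4765,.325,.2166)
```

```text
t24.1 pos [ 0.4953 -0.1809  0.2153] tool d [ 0.5059  0.0172 -0.001 ] yaw y 4.07 w 0.066 F [-0.2 -0.6 -0.1]
```

Emit:
{"op": "creep_tool", "data": {"increments": [0.0361, 0.0012, 0, 0, 0.0361, 0.0012, 0, 0, 0.0361, 0.0012, 0, 0, 0.0361, 0.0012, 0, 0, 0.0361, 0.0012, 0, 0, 0.0361, 0.0012, 0, 0, 0.0361, 0.0012, 0, 0, 0.0361, 0.0012, 0, 0, 0.0361, 0.0012, 0, 0, 0.0361, 0.0012, 0, 0, 0.0361, 0.0012, 0, 0, 0.0361, 0.0012, 0, 0, 0.0361, 0.0012, 0, 0, 0.0361, 0.0012, 0, 0, 0, 0, 0, 0, 0, 0, 0, 0, 0, 0, 0, 0], "finger_gap": 0.06}}

```text
time: 25.55
position: [0.4754, 0.3237, 0.2147]
tool_rot: [0.681, 0.732, -0.001, -0.0]
ft_force: [0.2, 0.2, 0.5]
grip_width: 0.0602
grip_force: 0.0
```

Run:
```python
from h import *
to(.4765,.325,.0125)
c=robot.camera('wrist');im=c['img'];hsv=cv2.cvtColor(im,cv2.COLOR_RGB2HSV).astype(int);H,S,V=[hsv[...,i] for i in range(3)]
k=np.zeros(H.shape,bool);k[0:240,217:286]=1
mk=((H>15)&(H<32)&(S>130)&k).astype(np.uint8);cn=max(cv2.findContours(mk,0,2)[0],key=cv2.contourArea);(x,y),r=cv2.minEnclosingCircle(cn);print(x,y,r,ray(c,x,y,.028),cv2.boundingRect(cn))
```

```text
t25.6 pos [0.4754 0.3237 0.2147] tool d [0.0015 0.0016 0.2022] yaw y 4.15 w 0.0602 F [0.2 0.2 0.5]
252.07142639160156 171.17857360839844 21.215856552124023 [0.47602003 0.32492347 0.028     ] (231, 151, 43, 42)
```

Emit:
{"op": "creep_tool", "data": {"increments": [0.001, 0.0005, 0.037, 0, 0, 0, 0.037, 0, 0, 0, 0.037, 0, 0, 0, 0.035, 0, 0, 0, 0.025, 0, 0, 0, 0.015, 0, 0, 0, 0.01, 0, 0, 0, 0.004, 0, 0, 0, 0, 0, 0, 0, 0, 0, 0, 0, 0, 0], "finger_gap": 0.057}}

```text
time: 26.52
position: [0.4776, 0.3253, 0.0169]
tool_rot: [0.681, 0.732, 0.001, 0.001]
ft_force: [-1.4, 0.1, 0.4]
grip_width: 0.0567
grip_force: 0.0
```

Emit:
{"op": "creep_tool", "data": {"increments": [0, 0, 0.001, 0, 0, 0, 0, 0, 0, 0, 0, 0, 0, 0, 0, 0, 0, 0, 0, 0, 0, 0, 0, 0, 0, 0, 0, 0, 0, 0, 0, 0], "finger_gap": 0.03, "clamp_n": 12}}

```text
time: 27.18
position: [0.4767, 0.3254, 0.0153]
tool_rot: [0.681, 0.732, 0.0, 0.0]
ft_force: [-1.3, -0.5, 6.1]
grip_width: 0.0464
grip_force: 12.0
```

Emit:
{"op": "creep_tool", "data": {"increments": [0, 0, -0.01, 0, 0, 0, -0.03, 0, 0, 0, -0.03, 0, 0, 0, -0.03, 0, 0, 0, -0.03, 0, 0, 0, -0.03, 0, 0, 0, 0, 0.05, 0, 0, 0, 0.05, 0, 0, 0, 0.048, 0, 0, 0, 0, 0, 0, 0, 0, 0, 0, 0, 0]}}

```text
time: 28.18
position: [0.4763, 0.3251, 0.1745]
tool_rot: [0.733, 0.68, -0.0, -0.0]
ft_force: [-0.3, 0.2, -0.3]
grip_width: 0.0461
grip_force: 12.0
```

Run:
```python
from h import *
to(.4892,-.2564,.17)
```

```text
t28.2 pos [0.4763 0.3251 0.1745] tool d [-0.5789  0.0564  0.0046] yaw y -4.29 w 0.0461 F [-0.3  0.2 -0.3]
```

Emit:
{"op": "creep_tool", "data": {"increments": [-0.0362, 0.0036, 0, 0, -0.0362, 0.0036, 0, 0, -0.0362, 0.0036, 0, 0, -0.0362, 0.0036, 0, 0, -0.0362, 0.0036, 0, 0, -0.0362, 0.0036, 0, 0, -0.0362, 0.0036, 0, 0, -0.0362, 0.0036, 0, 0, -0.0362, 0.0036, 0, 0, -0.0362, 0.0036, 0, 0, -0.0362, 0.0036, 0, 0, -0.0362, 0.0036, 0, 0, -0.0362, 0.0036, 0, 0, -0.0362, 0.0036, 0, 0, -0.0362, 0.0036, 0, 0, -0.0362, 0.0036, 0, 0, 0, 0, 0, 0, 0, 0, 0, 0, 0, 0, 0, 0]}}

```text
time: 29.77
position: [0.4892, -0.2561, 0.1741]
tool_rot: [0.734, 0.68, 0.0, -0.001]
ft_force: [-0.3, 0.7, -0.3]
grip_width: 0.046
grip_force: 12.0
```

Run:
```python
from h import *
to(.4892,-.2564,.0153)
```

```text
t29.8 pos [ 0.4892 -0.2561  0.1741] tool d [-0.0006  0.0002  0.1588] yaw y -4.38 w 0.046 F [-0.3  0.7 -0.3]
```

Emit:
{"op": "creep_tool", "data": {"increments": [0, 0, 0.03, 0, 0, 0, 0.03, 0, 0, 0, 0.03, 0, 0, 0, 0.03, 0, 0, 0, 0.02, 0, 0, 0, 0.01, 0, 0, 0, 0.005, 0, 0, 0, 0.001, 0, 0, 0, 0.001, 0, 0, 0, 0, 0, 0, 0, 0, 0, 0, 0, 0, 0]}}

```text
time: 30.77
position: [0.4905, -0.2572, 0.0186]
tool_rot: [0.733, 0.68, 0.0, 0.001]
ft_force: [-0.1, 0.8, -0.4]
grip_width: 0.0467
grip_force: 12.0
```

Emit:
{"op": "creep_tool", "data": {"increments": [0, 0, 0.001, 0, 0, 0, 0.001, 0, 0, 0, 0, 0, 0, 0, 0, 0, 0, 0, 0, 0]}}

```text
time: 31.18
position: [0.4899, -0.2567, 0.0155]
tool_rot: [0.733, 0.68, -0.0, -0.0]
ft_force: [0.1, 0.0, -0.2]
grip_width: 0.0466
grip_force: 12.0
```

Emit:
{"op": "creep_tool", "data": {"increments": [0, 0, 0.001, 0, 0, 0, 0, 0, 0, 0, 0, 0, 0, 0, 0, 0]}}

```text
time: 31.52
position: [0.49, -0.2568, 0.0153]
tool_rot: [0.733, 0.68, -0.0, 0.0]
ft_force: [-1.3, 0.8, 5.9]
grip_width: 0.0464
grip_force: 12.0
```

Emit:
{"op": "creep_tool", "data": {"increments": [0, 0, 0, 0, 0, 0, 0, 0, 0, 0, 0, 0, 0, 0, 0, 0, 0, 0, -0.01, 0, 0, 0, -0.03, 0, 0, 0, -0.04, 0, 0, 0, -0.04, 0, 0, 0, -0.04, 0, 0, 0, -0.04, 0], "finger_gap": 0.058}}

```text
time: 32.35
position: [0.4895, -0.2563, 0.217]
tool_rot: [0.733, 0.68, 0.0, -0.0]
ft_force: [1.1, -1.4, -0.8]
grip_width: 0.0575
grip_force: 0.0
```

Emit:
{"op": "creep_tool", "data": {"increments": [0.036, 0, 0, 0, 0.036, 0, 0, 0, 0.036, 0, 0, 0, 0.036, 0, 0, 0, 0.036, 0, 0, 0, 0.036, 0, 0, 0, 0.036, 0, 0, 0, 0.036, 0, 0, 0, 0.036, 0, 0, 0, 0.036, 0, 0, 0, 0.036, 0, 0, 0, 0.036, 0, 0, 0, 0, 0, 0, 0, 0, 0, 0, 0]}}

```text
time: 33.52
position: [0.5223, 0.1757, 0.215]
tool_rot: [0.732, 0.681, 0.0, 0.0]
ft_force: [-1.5, -1.0, -0.4]
grip_width: 0.058
grip_force: 0.0
```

Run:
```python
from h import *
t=robot.camera('top');cv2.imwrite('pics/t6.png',cv2.resize(t['img'][120:220,220:400],(800,444),interpolation=cv2.INTER_CUBIC)[:,:,::-1])
to(0,0,0)
```

```text
t33.6 pos [0.5222 0.1744 0.2148] tool d [-0.2123 -0.5079  0.215 ] yaw y -4.23 w 0.058 F [ 0.6 -0.8  0.2]
```

View pics/t6.png

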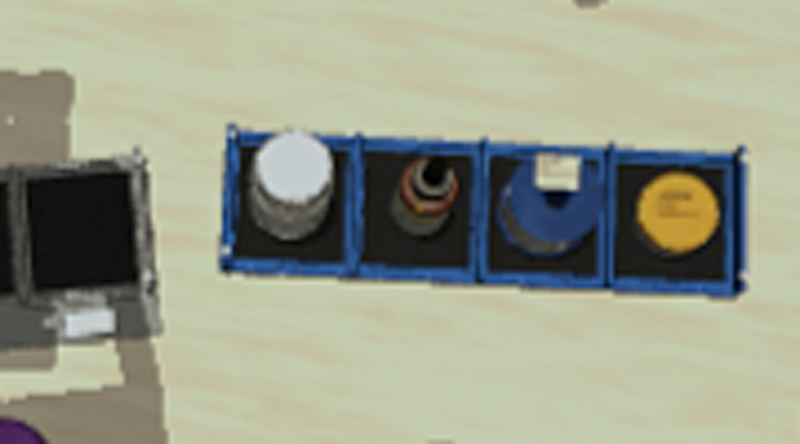

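The crop shows, from left to right, cleaner (292,165), flux bottle (428,190), spool (553,197) and tin (678,211), all upright in their own bays. I'll check the centring numerically before handing in.

Run:
```python
from h import *
t=robot.camera('top');ey=np.array([.0766,.9971]);ex=np.array([.9971,-.0766])
for n,u,v,z,b in(('cleaner',292,165,.09,.114),('flux',434,179,.108,.038),('spool',553,198,.048,-.038),('tin',678,211,.028,-.114)):
    p=ray(t,u/4.444+219.6,v/4.44+119.6,z)[:2]-[.498,-.1427];print(n,(p@ex).round(4),(p@ey-b).round(4))
```

```text
cleaner 0.0011 0.0021
flux -0.0082 0.0007
spool 0.0005 0.001
tin 0.0017 0.0
```

```bash
python3 -c "
from rig import robot
print(robot.hand_in())"
```

```text
the job is handed in; nothing more can be done
None
```

I moved all four supplies to the blue rack in reverse order (left to right: cleaner bottle, flux bottle, solder spool, flux tin) and handed the job in at about 34 s; the last picture shows each upright in its own bay, and cleaner, spool and tin measured within about 2 mm of centre (my reading on the flux bottle's dropper was poor, but the gripper released it within about 1 mm of centre).

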